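# Unlatch the specimen carrier and hold its gate wide

### The arm

A 6-joint arm with a two-finger parallel gripper is mounted at the origin on the work surface. World frame = base frame: x ahead of the robot, y to its left, z up, the work surface at z = 0. Lengths are in m, angles in rad, forces in N, time in s.
With the tool pointing down it reaches from about 0.375 to 0.975 m from the base axis. Payload 3.8 kg.
Tool frame: the origin (TCP) lies between the finger pads; the fingertips stand 17 mm ahead of it and the grasp point (between the pads) lies 2 mm behind it; z points along the fingers, y is the line along which they close (so a half turn about z gives the same grasp; the last joint's range is limited). The gripper opens to 85 mm and grips with 20 to 120 N. Pads are 22 mm wide; open, the fingers measure 114 mm over their backs; the gripper's body (76 mm by 85 mm) begins 54 mm behind the grasp point. The pads swing forward as they close: fully open they stand 13 mm farther back than shut.
Start: joints at [-1.369, 0.264, 1.604, -0, 1.274, -0.037], TCP at [0.16, -0.656, 0.248] pointing down, gripper open.
Joint ranges: [-2.63, 2.63], [-0.94, 2.18], [0.31, 2.57], [-1.31, 4.45], [0, 2.66], [-2.55, 2.55]. Speed limits (rad/s): [2.57, 2.57, 3.14, 3.14, 3.14, 3.14].

### API

Orientations are given as a rotation vector (axis times angle).
In Python, from rig import arm, capture, calibration, ticket gives the robot as it stands.
- The arm moves only by the tool drive_tool, never from a script. Its argument "targets" is a list of rows, each an object with "translation": the shift along the tool's x, y, z in m, a list of three; "roll": the turn about the tool's z in degrees. In form: [{"translation": [tx, ty, tz], "roll": roll}, ...]. A call has 1 to 5 rows; each row is the pose to reach, as a shift and turn from the pose commanded when the call began, along the tool's axes at that moment; what a row does not reach only later rows make up. A row lasts 1/10 s, in which the tool goes at most 50 mm and 8.59 degrees, less where a joint would pass 70% of its speed; a pose out of reach is approached as far as the arm can. A call with a gripper value outside its range is refused whole. "grip" is the finger opening in m, from 0 to 0.0854, set as the call begins (left out, the last holds). The fingers move at their own pace and stop on an object; "newtons" is the grip in N (left out, the last holds). Time passes only in rows, so rows that repeat a pose let the fingers close. It gives the time, the measured TCP pose, the force, the opening and the grip force at its end, in the units of the state.
- arm.get_state(): the state, without advancing time (a new reading comes with each control period).
- capture(name): name is "scene" or "side" or "wrist"; returns the picture (480x640x3 uint8, red, green, blue); there is no depth.
- calibration(name): a dict with "fx", "fy", "cx", "cy" (pixels), "world_from_camera" (4x4, takes a point from camera to world coordinates); the wrist camera has in their place "mount" (4x4, takes a point from camera to tool coordinates, whose origin is the TCP and whose axes are the flange's). Camera axes: x right, y up, looking along -z (the intrinsics and any distortion apply to the point x, -y, -z); pixel columns grow to the right and rows downward; lengths in m; the calibration is good to about 2 mm. A picture is of the moment at which its call begins: read the wrist's pose just before it. calibration takes no time and is no camera call.
- ticket.sign_off(): hands the job in; it is judged then, once.
The state is a dict: "time_s": time; "joints": joint angles; "joint_velocities": joint speeds; "joint_torque": joint torques, N m; "position": TCP position; "tool_rot": TCP orientation; "wrist_force": force on the tool from outside, world axes, zero at the start; "moment": the same for the moment, N m; "finger_gap": finger opening in m; "finger_force": force on a finger pad.
Only numpy, scipy, OpenCV 4.12 (cv2) and the standard library are available. Lean on these libraries where they do the work, as an engineer would, in place of code of your own. Each camera call takes 0.05 s, during which the arm holds its last target. There are 200 camera calls.

### The job

Open the specimen carrier so that a colleague can draw out the tube rack: squeeze the catch with the wide tabs until both its tabs are fully in, and after that squeeze the catch with the slim tabs in the same way. Then swing the gate, which has an upright black handle, past the half-way detent until it stands about square to the doorway, and finish while still holding it there with the gripper, because it springs back if let go. Leave the rack and everything else on the table where it is.

Things in the scene. Friction and masses are not known exactly. Their poses are not given: they have to be found in the camera images.
- hinge (a point): On the gate's upright hinge axis, 115 mm above the table, level with the top of the aluminium header beam (62 mm deep) over the doorway. Axes: -y along the shut gate to its free end, -x straight out of the doorway (the way the gate opens; clockwise from above), z up. Two catches sit on the header, 75 and 180 mm from the hinge; which of them is nearer to the hinge varies.
- carrier_mid (a point): Middle of the carrier's floor, 6 mm above the table: a fixed, open-topped grey box, 250 mm deep (along hinge's x), 275 mm wide, 115 mm high, standing on the table, its doorway shut by the gate.
- handle (a point): On the axis of the gate's upright round black handle, 158 mm above the table. Handle: 16 mm diameter, free from 105 to 180 mm above the table (brackets below), 46 mm in front of the gate's middle plane, 160 mm along the gate from the hinge: 166 mm from the hinge axis. Axes turn with the gate and equal hinge's when shut.
- gate_top (a point): On the gate's top edge, mid-length, 112 mm above the table. The gate is 245 mm long, 12 mm thick, with steel keepers up to 128 mm above the table.
- gate (a joint): Angle of the gate, rad: 0 shut, 1.57 square to the doorway, stop at 1.75. A spring closes it (0.08 N m when shut, 0.4 N m at 1.57: about 2.5 N at the handle); between about 0.35 and 0.95 a sprung detent must be pushed through (some 2 to 5 N more). It cannot open while any of the four bolts is out.
- wide_mid (a point): Midway between the two upright black tabs of the catch with the WIDE tabs, 32 mm above the header top. y axis: squeeze line, horizontal, along the shut gate; z up. Tabs: plates 6 mm thick, 46 mm across (along x), 4 to 46 mm above the header; outer faces at y = +-27 mm, 34 mm apart once squeezed home. Keep fingertips 13 mm or more above the header: bolts run below, towards the gate.
- wide_near (a joint): travel (m) of the wide catch's tab on the hinge side: 0 = bolt out, hooked in front of the gate's keeper; 0.010 = pushed fully in towards the other tab, bolt clear. Friction about 4 N, no spring: stays where it is put.
- wide_far (a joint): the same for its other tab (away from the hinge).
- slim_mid (a point): Midway between the two upright black tabs of the catch with the SLIM tabs, 32 mm above the header top. y axis: squeeze line, horizontal, along the shut gate; z up. Tabs: plates 6 mm thick, 12 mm across (along x), 4 to 46 mm above the header; outer faces at y = +-27 mm, 34 mm apart once squeezed home. Keep fingertips 13 mm or more above the header: bolts run below, towards the gate.
- slim_near (a joint): travel (m) of the slim catch's tab on the hinge side: 0 = bolt out, hooked in front of the gate's keeper; 0.010 = pushed fully in towards the other tab, bolt clear. Friction about 4 N, no spring: stays where it is put.
- slim_far (a joint): the same for its other tab (away from the hinge).
- rack: white rack 75 x 190 x 40 mm with capped tubes to 80 mm high, standing inside the carrier; origin under its centre. Bystander.
- jar: closed specimen jar, 56 mm across, 60 mm high, origin under its centre. Bystander.
- jar2: second such jar. Bystander.
- tipbox: closed tip box 85 x 120 x 47 mm, origin under its centre. Bystander.
- timer: flat white bench timer 60 x 70 x 18 mm, origin under its centre. Bystander.
- sanitiser: bottle 60 mm across, 140 mm high, origin under its centre. Bystander.
- beaker: open white cup 80 mm across, 90 mm high, origin under its centre. Bystander.
- wide_near_top (a point): middle of the top edge of the wide catch's tab on the hinge side, 46 mm above the header top; moves with the tab.
- wide_far_top (a point): middle of the top edge of the wide catch's tab away from the hinge, 46 mm above the header top; moves with the tab.
- slim_near_top (a point): middle of the top edge of the slim catch's tab on the hinge side, 46 mm above the header top; moves with the tab.
- slim_far_top (a point): middle of the top edge of the slim catch's tab away from the hinge, 46 mm above the header top; moves with the tab.

How it is judged:
On the way, in this order (a step that is already met when the one before it is completed fails the run):
1. the wide catch is squeezed between the fingers, both tabs in by over 7 mm, while the slim catch and the gate are still shut (value of joint each of wide_near, wide_far above 0.007 m and contact force between the fingers and wide_near above 1 N and contact force between the fingers and wide_far above 1 N and value of joint each of slim_near, slim_far below 0.004 m and value of joint gate below 0.1 rad), for 0.1 s.
2. then the slim catch is squeezed in the same way, the gate still shut (value of joint each of slim_near, slim_far above 0.007 m and contact force between the fingers and slim_near above 1 N and contact force between the fingers and slim_far above 1 N and value of joint gate below 0.1 rad), for 0.1 s.
3. the gate is swung past its detent (over 1.0 rad) (value of joint gate above 1 rad and contact force between the fingers and gate above 0.5 N), for 0.1 s.
At the end, for the whole second after the job is handed in: The gate stands at rest at over 1.25 rad (72 degrees) from shut, the gripper's fingers holding it with over 0.5 N, and all four catch tabs are still in by over 7 mm (value of joint gate above 1.25 rad and velocity of joint gate between -0.1 and 0.1 rad/s and contact force between the fingers and gate above 0.5 N and value of joint each of wide_near, wide_far, slim_near, slim_far above 0.007 m); the arm keeps its last pose, push and grip.
It fails at once if the tube rack is moved by over 25 mm (distance of rack from where it was at the start of the episode above 0.025 m).
It fails at once if another bystander is moved by over 25 mm (distance of any of jar, jar2, tipbox, timer, sanitiser, beaker from where it was at the start of the episode above 0.025 m).
It fails at once if a bystander is knocked over (angle between any of rack, jar, jar2, tipbox, timer, sanitiser, beaker's own z axis and vertical above 0.5 rad).
It also fails if it takes over 54 s, if anything falls off the work surface, if the arm or the gripper's body presses on something with over 40 N, if the wrist force passes 120 N, or if a joint passes its speed limit or range.

## Working session

There is one attempt and no reset: what is moved stays moved. The work goes in short steps, Python scripts to look and compute and a tool call to move; the robot and the scene stay as the last step left them, time stands still between calls to the robot, and variables do not carry over. Pictures are saved under pics/ and viewed, at most 10 in all, crops included, and the job is handed in when it is done.

Besides the shell and the picture viewer there is one more tool, called after ">>>" as name([rows], argument=value, ...), one row to a line, values as JSON. drive_tool: Moves the arm, as the interface text tells. Its arguments: {"type":"object","properties":{"targets":{"type":"array"},"grip":{"type":"number"},"newtons":{"type":"number"}},"required":["targets"]}

```bash
mkdir -p pics
python3 - <<'E'
from rig import arm, capture, calibration
import cv2, numpy as np
s=arm.get_state(); print({k:np.round(v,3).tolist() for k,v in s.items()})
for n in ("scene","side"):
    im=capture(n); cv2.imwrite(f"pics/{n}0.png",im[:,:,::-1]); c=calibration(n); print(n,{k:np.round(v,4).tolist() if not isinstance(v,str) else v for k,v in c.items()})
c=calibration("wrist");print({k:np.round(v,4).tolist() if not isinstance(v,str) else v for k,v in c.items()})
E
```

```text
{'time_s': 0.0, 'joints': [-1.369, 0.265, 1.605, -0.0, 1.274, -0.037], 'joint_velocities': [-0.0, -0.001, -0.001, -0.0, 0.001, 0.001], 'joint_torque': [0.001, -51.511, -36.731, 0.0, 0.013, -0.0], 'position': [0.159, -0.655, 0.247], 'tool_rot': [-3.117, -0.374, 0.0], 'wrist_force': [0.213, 0.274, 0.519], 'moment': [-0.015, -0.029, 0.034], 'finger_force': 0.0, 'finger_gap': 0.085}
scene {'fx': 442.6791, 'fy': 442.6791, 'cx': 315.122, 'cy': 243.9662, 'world_from_camera': [[-0.8049, -0.3302, 0.4931, 1.2132], [0.5933, -0.4299, 0.6806, 0.8217], [-0.0127, 0.8403, 0.5419, 0.737], [0.0, 0.0, 0.0, 1.0]]}
side {'fx': 575.8505, 'fy': 575.8505, 'cx': 323.862, 'cy': 240.3128, 'world_from_camera': [[0.9571, 0.1867, -0.2214, 0.2675], [-0.2889, 0.5603, -0.7763, -1.3608], [-0.0208, 0.807, 0.5902, 1.1673], [0.0, 0.0, 0.0, 1.0]]}
{'fx': 419.4183, 'fy': 419.4183, 'cx': 322.9223, 'cy': 241.1818, 'mount': [[0.001, 0.9659, 0.259, 0.065], [1.0, -0.0009, -0.0004, 0.0005], [-0.0001, 0.259, -0.9659, -0.1259], [0.0, 0.0, 0.0, 1.0]]}
```

View pics/scene0.png

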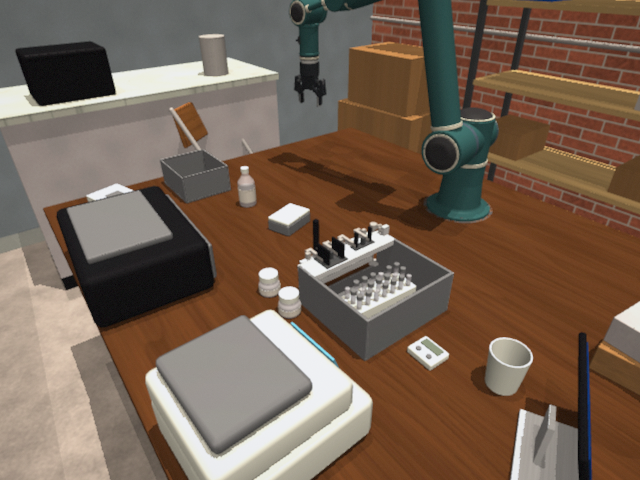

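View pics/side0.png

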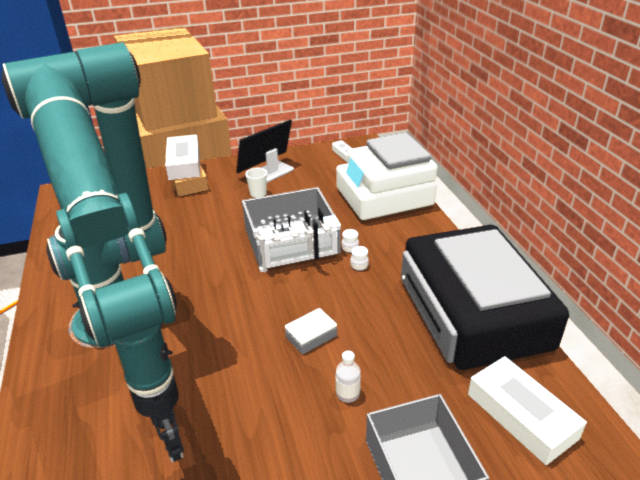

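The scene picture shows the carrier at about (375,290), with the handle at (316,235) and the catches between (323,255) and (372,235). In the side view the gate faces the camera, with its hinge on the left at about (265,262) and the handle at (316,235). I'll zoom in next.

Run:
```python
import cv2, numpy as np
a=cv2.imread("pics/scene0.png")[210:310,290:410]; b=cv2.imread("pics/side0.png")[185:285,235:355]
f=lambda x:cv2.resize(x,None,fx=5,fy=5,interpolation=cv2.INTER_CUBIC)
cv2.imwrite("pics/a.png",f(a)); cv2.imwrite("pics/b.png",f(b))
```

```text
(no output)
```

View pics/a.png

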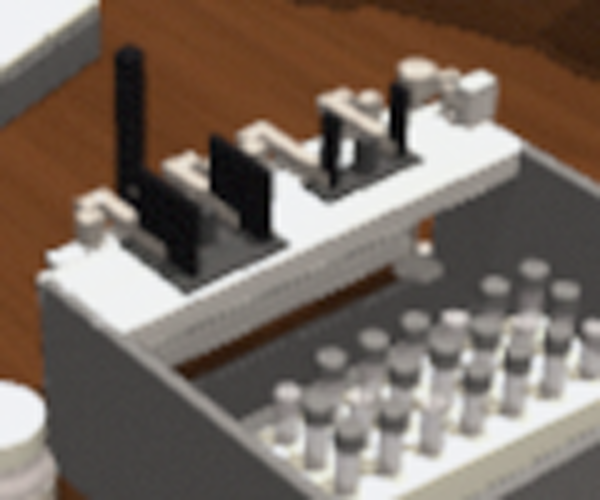

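View pics/b.png

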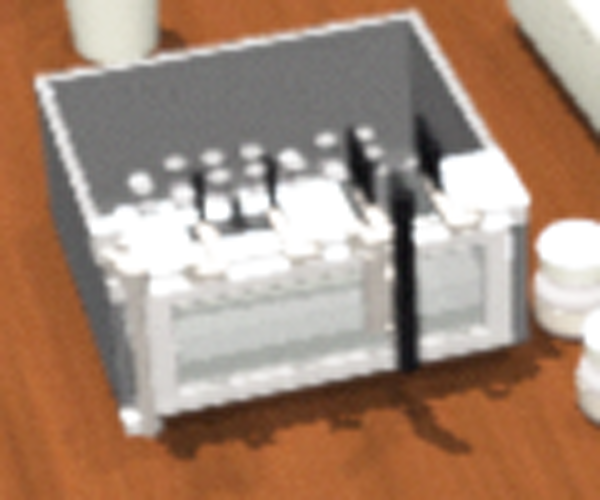

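The wide catch sits at the handle end, 180 mm from the hinge. In the scene crop its tab tops are at about (168,190) and (240,156), the slim tops at (330,112) and (400,82), and the handle top at (128,50). The jars stand beyond the free end.

```bash
cat > h.py <<'E'
import numpy as np, cv2
from scipy.spatial.transform import Rotation as R
from rig import arm, capture, calibration
def ray(uv,c,T):
    d=np.array([(uv[0]-c['cx'])/c['fx'],-(uv[1]-c['cy'])/c['fy'],-1.]); T=np.array(T)
    return T[:3,3],T[:3,:3]@d
def onplane(uv,z,c,T):
    o,d=ray(uv,c,T); return o+d*(z-o[2])/d[2]
def wristT(s):
    T=np.eye(4);T[:3,:3]=R.from_rotvec(s['tool_rot']).as_matrix();T[:3,3]=s['position']
    return T@np.array(calibration('wrist')['mount'])
def tool_delta(target,yaw_y=None):
    s=arm.get_state(); M=R.from_rotvec(s['tool_rot']).as_matrix()
    print('pos',np.round(s['position'],4),'M',np.round(M,3).tolist(),'delta tool',np.round(M.T@(np.array(target)-s['position']),4))
    if yaw_y is not None:
        v=M.T@np.array([np.cos(yaw_y),np.sin(yaw_y),0]); a=np.degrees(np.arctan2(-v[0],v[1])); print('roll',(a+90)%180-90)
E
python3 - <<'E'
from h import *
P={}
c=calibration('scene');T=c['world_from_camera']
for n,u,z in [('wf',(168,190),.161),('wn',(240,156),.161),('sf',(331,112),.161),('sn',(400,83),.161),('handle',(128,50),.18),
  ]:
    P[n]=onplane((290+(u[0]+.5)/5-.5,210+(u[1]+.5)/5-.5),z,c,T); print(n,P[n].round(4))
c=calibration('side');T=c['world_from_camera']
for n,u,z in [('wf',(428,118),.161),('wn',(354,132),.161),('sf',(270,160),.161),('sn',(198,175),.161),('fl corner back-left',(40,80),.115),('back right',(415,14),.115),('hingefoot',(140,425),.01),('jarA',(570,235),.06)]:
    print(n,onplane((235+(u[0]+.5)/5-.5,185+(u[1]+.5)/5-.5),z,c,T).round(4))
print('handle side',onplane((235+404/5,185+180/5),.18,c,T))
print('tipbox',onplane((311,325),.047,c,T),'sanit',onplane((348,358),.14,c,T),'jar1',onplane((350,238),.06,c,T),'jar2',onplane((360,255),.06,c,T),'basket',onplane((369,418),.1,c,T))
w=(P['wf']+P['wn'])/2;s=(P['sf']+P['sn'])/2
d=(w-s)[:2];print('w',w,'s',s,'dist',np.hypot(*d),'ang',np.degrees(np.arctan2(d[1],d[0])))
d/=np.hypot(*d); o=np.array([d[1],-d[0]])
hw=s[:2]-75*.001*d; print('hinge line pt',hw,'d',d,'out',o,'handle rel',(P['handle'][:2]-hw)@d,(P['handle'][:2]-hw)@o)
tool_delta([w[0],w[1],.3],np.arctan2(d[1],d[0]))
E
```

```text
wf [0.6833 0.1227 0.161 ]
wn [0.6374 0.1201 0.161 ]
sf [0.5756 0.1158 0.161 ]
sn [0.5291 0.1157 0.161 ]
handle [0.6385 0.0304 0.18  ]
wf [0.6843 0.1334 0.161 ]
wn [0.6349 0.1328 0.161 ]
sf [0.5763 0.1188 0.161 ]
sn [0.5294 0.1168 0.161 ]
fl corner back-left [0.4639 0.333  0.115 ]
back right [0.733  0.3343 0.115 ]
hingefoot [0.4701 0.0715 0.01  ]
jarA [0.7751 0.1165 0.06  ]
handle side [0.6434009  0.04094272 0.18      ]
tipbox [ 0.54046491 -0.25328668  0.047     ] sanit [ 0.57108859 -0.47799943  0.14      ] jar1 [0.76780274 0.08083343 0.06      ] jar2 [ 0.7681361  -0.01512617  0.06      ] basket [ 0.57070482 -0.62364576  0.1       ]
w [0.66034507 0.1214098  0.161     ] s [0.5523421  0.11573128 0.161     ] dist 0.10815215328101896 ang 3.009694354857283
hinge line pt [0.47744555 0.11179341] d [0.99862067 0.05250492] out [ 0.05250492 -0.99862067] handle rel 0.15651930297031152 0.0897463656644122
pos [ 0.1595 -0.6552  0.2471] M [[0.972, 0.237, -0.0], [0.237, -0.972, 0.002], [0.0, -0.002, -1.0]] delta tool [ 0.6703 -0.6362 -0.0516]
roll -79.32665434082718
```

>>> drive_tool([
  {"translation": [0.034, -0.035, -0.02], "roll": 0},
  {"translation": [0.068, -0.07, -0.04], "roll": 0},
  {"translation": [0.102, -0.105, -0.06], "roll": 0},
  {"translation": [0.136, -0.14, -0.073], "roll": 0},
  {"translation": [0.17, -0.175, -0.073], "roll": 0},
], grip=0.0854)

```text
time_s: 0.6
position: [0.2808, -0.451, 0.323]
tool_rot: [3.116, 0.373, 0.002]
wrist_force: [2.1, -0.8, 0.6]
finger_gap: 0.0856
finger_force: 0.0
```

>>> drive_tool([
  {"translation": [0.461, -0.469, 0], "roll": 0},
  {"translation": [0.461, -0.469, 0], "roll": 0},
  {"translation": [0.461, -0.469, 0], "roll": 0},
  {"translation": [0.461, -0.469, 0], "roll": 0},
  {"translation": [0.461, -0.469, 0], "roll": 0},
])

```text
time_s: 1.1
position: [0.4083, -0.2351, 0.3207]
tool_rot: [-3.119, -0.374, -0.0]
wrist_force: [0.3, -1.2, 0.2]
finger_gap: 0.0854
finger_force: 0.0
```

```bash
python3 -c "
from h import *
tool_delta([.62,.12,.32],np.radians(2))"
```

```text
pos [ 0.4083 -0.2351  0.3207] M [[0.972, 0.236, 0.0], [0.236, -0.972, 0.0], [0.0, -0.0, -1.0]] delta tool [ 0.2896 -0.295   0.0007]
roll -78.33660989707195
```

>>> drive_tool([
  {"translation": [0.29, -0.295, 0], "roll": -78.3},
  {"translation": [0.29, -0.295, 0], "roll": -78.3},
  {"translation": [0.29, -0.295, 0], "roll": -78.3},
  {"translation": [0.29, -0.295, 0], "roll": -78.3},
  {"translation": [0.29, -0.295, 0], "roll": -78.3},
])

```text
time_s: 1.6
position: [0.5364, -0.0203, 0.3207]
tool_rot: [2.76, 1.5, -0.001]
wrist_force: [0.1, -1.1, 1.0]
finger_gap: 0.0854
finger_force: 0.0
```

```bash
python3 -c "
from h import *
tool_delta([.62,.12,.32],np.radians(2))"
```

```text
pos [ 0.5364 -0.0203  0.3207] M [[0.544, 0.839, -0.0], [0.839, -0.544, -0.0], [-0.0, -0.0, -1.0]] delta tool [ 0.1632 -0.0063  0.0006]
roll -34.97209344620342
```

>>> drive_tool([
  {"translation": [0.163, -0.006, 0], "roll": -35},
  {"translation": [0.163, -0.006, 0], "roll": -35},
  {"translation": [0.163, -0.006, 0], "roll": -35},
  {"translation": [0.163, -0.006, 0], "roll": -35},
  {"translation": [0.163, -0.006, 0], "roll": -35},
])

```text
time_s: 2.1
position: [0.621, 0.1193, 0.3196]
tool_rot: [-2.183, -2.257, 0.002]
wrist_force: [-0.4, -0.2, 0.5]
finger_gap: 0.0854
finger_force: 0.0
```

>>> drive_tool([
  {"translation": [0, 0, 0], "roll": 0},
  {"translation": [0, 0, 0], "roll": 0},
])

```text
time_s: 2.3
position: [0.62, 0.1159, 0.3209]
tool_rot: [-2.193, -2.249, 0.001]
wrist_force: [0.3, -0.4, 0.9]
finger_gap: 0.0853
finger_force: 0.0
```

```bash
python3 -c "
from h import *
s=arm.get_state(); print(s['position'],s['tool_rot'],s['joints'])
im=capture('wrist'); cv2.imwrite('pics/w1.png',im[:,:,::-1])"
```

```text
[0.6200029  0.11585582 0.32088351] [-2.19306256e+00 -2.24939202e+00  1.23381626e-03] [ 1.45474195e-01  1.45874385e-01  1.61217326e+00 -4.44880201e-04
  1.38419954e+00  1.20198617e-01]
```

View pics/w1.png

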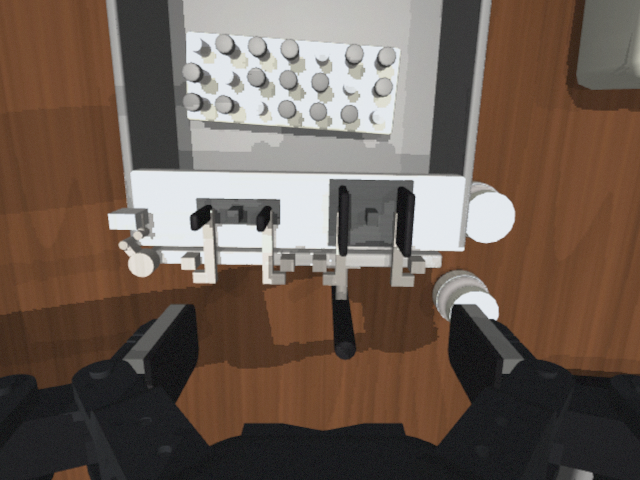

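The wrist view is clear. The slim tabs are at about (195,220) and (262,220), the wide tabs at (344,220) and (407,220), and the handle top at (345,350). Next I'll measure the dark blobs.

Run:
```python
from h import *
im=cv2.imread('pics/w1.png'); g=im.max(2)
m=(g<38).astype(np.uint8); 
n,l,st,ce=cv2.connectedComponentsWithStats(m)
for i in range(1,n):
    x,y,w,h,a=st[i]
    if a>60 and y<345 and y>170 and 120<x<480 and y+h<370:
        print(st[i],ce[i].round(1),[ (v,int(np.where(l[v]==i)[0].min()),int(np.where(l[v]==i)[0].max())) for v in range(y,y+h,max(1,h//8))])
```

```text
[339 186  10  64 235] [341.4 210.5] [(186, 341, 344), (194, 339, 348), (202, 339, 348), (210, 339, 347), (218, 339, 341), (226, 339, 340), (234, 339, 340), (242, 339, 340)]
[396 187  19  69 620] [402.1 216.7] [(187, 399, 403), (195, 398, 413), (203, 397, 407), (211, 397, 406), (219, 398, 406), (227, 397, 406), (235, 397, 405), (243, 397, 405), (251, 402, 404)]
[191 205  21  25 240] [202.6 215.6] [(205, 207, 210), (208, 202, 211), (211, 197, 209), (214, 193, 209), (217, 197, 209), (220, 198, 208), (223, 197, 204), (226, 197, 200), (229, 195, 196)]
[257 206  14  25 168] [264.5 216.4] [(206, 266, 268), (209, 263, 270), (212, 260, 269), (215, 258, 269), (218, 263, 269), (221, 264, 268), (224, 257, 266), (227, 257, 264), (230, 259, 262)]
[332 286  24  72 938] [342.6 324.1] [(286, 332, 334), (295, 332, 334), (304, 333, 348), (313, 333, 350), (322, 334, 351), (331, 334, 352), (340, 334, 354), (349, 335, 355)]
[137 319  18  15  92] [144.8 326.8] [(319, 154, 154), (320, 152, 154), (321, 150, 154), (322, 149, 152), (323, 147, 152), (324, 145, 151), (325, 143, 150), (326, 141, 149), (327, 140, 148), (328, 139, 147), (329, 138, 146), (330, 137, 145), (331, 137, 144), (332, 138, 143), (333, 143, 143)]
```

Run:
```python
from h import *
s=dict(position=[.6200,.11586,.32088],tool_rot=[-2.19306,-2.24939,.00123])
c=calibration('wrist');T=wristT(s)
P={n:onplane(u,z,c,T) for n,u,z in [('wf',(409.7,222),.161),('wn',(345,222),.161),('sf',(260.5,222),.161),('sn',(194.5,221),.161),('h',(345,349),.18),('hinge',(141,265),.115),('jar',(488,217),.06),('jar2',(473,310),.06)]}
for k,v in P.items(): print(k,v.round(4))
w=(P['wf']+P['wn'])/2;q=(P['sf']+P['sn'])/2;d=(w-q)[:2]
print('w',w,'s',q,np.hypot(*d),np.degrees(np.arctan2(d[1],d[0])))
tool_delta([w[0],w[1],.17],np.arctan2(d[1],d[0]))
```

```text
wf [0.6801 0.1194 0.161 ]
wn [0.635  0.1182 0.161 ]
sf [0.5762 0.1166 0.161 ]
sn [0.5302 0.1161 0.161 ]
h [0.6376 0.0305 0.18  ]
hinge [0.4696 0.0671 0.115 ]
jar [0.7753 0.1043 0.06  ]
jar2 [0.7725 0.0095 0.06  ]
w [0.65755687 0.11876969 0.161     ] s [0.55318269 0.11638358 0.161     ] 0.10440144589628164 1.3096190796851659
pos [0.6201 0.1157 0.3211] M [[-0.025, 1.0, -0.0], [1.0, 0.025, -0.0], [-0.0, -0.0, -1.0]] delta tool [0.0022 0.0376 0.1511]
roll 0.14822419352492489
```

>>> drive_tool([
  {"translation": [0.002, 0.038, 0], "roll": 0},
  {"translation": [0.002, 0.038, 0.045], "roll": 0},
  {"translation": [0.002, 0.038, 0.085], "roll": 0},
  {"translation": [0.002, 0.038, 0.11], "roll": 0},
  {"translation": [0.002, 0.038, 0.11], "roll": 0},
])

```text
time_s: 2.85
position: [0.6549, 0.1182, 0.2056]
tool_rot: [-2.188, -2.246, 0.012]
wrist_force: [-0.5, 0.3, 0.4]
finger_gap: 0.0851
finger_force: 0.0
```

```bash
python3 -c "
from h import *
s=arm.get_state(); print(s['position'],s['tool_rot'])
im=capture('wrist'); cv2.imwrite('pics/w2.png',im[:,:,::-1]); tool_delta([.658,.119,.15])"
```

```text
[0.65489181 0.11824291 0.20559755] [-2.18841423 -2.24580388  0.01224954]
pos [0.6567 0.1187 0.2089] M [[-0.026, 1.0, -0.005], [1.0, 0.026, -0.001], [-0.001, -0.005, -1.0]] delta tool [0.0003 0.0016 0.0589]
```

View pics/w2.png

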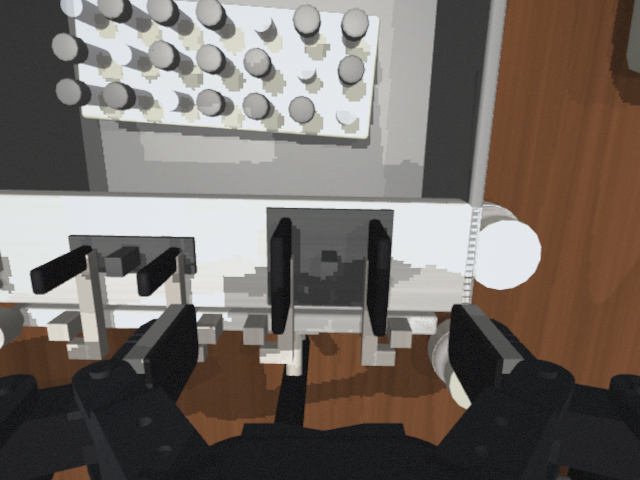

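The tabs stand at u 271 to 391, centred about 330, and the fingers are centred at 322. After settling, that agrees with my estimate of x = 0.658. I'll descend around the catch.

>>> drive_tool([
  {"translation": [0, 0.001, 0.03], "roll": 0},
  {"translation": [0, 0.001, 0.05], "roll": 0},
  {"translation": [0, 0.001, 0.06], "roll": 0},
  {"translation": [0, 0.001, 0.06], "roll": 0},
  {"translation": [0, 0.001, 0.06], "roll": 0},
])

```text
time_s: 3.4
position: [0.6607, 0.1201, 0.1531]
tool_rot: [2.188, 2.251, 0.004]
wrist_force: [0.2, -0.5, -0.3]
finger_gap: 0.0852
finger_force: 0.0
```

>>> drive_tool([
  {"translation": [0, 0, 0], "roll": 0},
  {"translation": [0, 0, 0], "roll": 0},
  {"translation": [0, 0, 0], "roll": 0},
  {"translation": [0, 0, 0], "roll": 0},
  {"translation": [0, 0, 0], "roll": 0},
], grip=0.03, newtons=35)

```text
time_s: 3.9
position: [0.6572, 0.1204, 0.1535]
tool_rot: [-2.188, -2.25, 0.005]
wrist_force: [-12.8, -0.1, 14.5]
finger_gap: 0.0315
finger_force: 37.3
```

>>> drive_tool([
  {"translation": [0, 0, 0], "roll": 0},
  {"translation": [0, 0, 0], "roll": 0},
  {"translation": [0, 0, 0], "roll": 0},
  {"translation": [0, 0, 0], "roll": 0},
  {"translation": [0, 0, 0], "roll": 0},
])

```text
time_s: 4.4
position: [0.6572, 0.1204, 0.1535]
tool_rot: [-2.188, -2.25, 0.005]
wrist_force: [-13.1, -0.9, 13.6]
finger_gap: 0.0318
finger_force: 37.3
```

>>> drive_tool([
  {"translation": [0, 0, 0], "roll": 0},
  {"translation": [0, 0, 0], "roll": 0},
  {"translation": [0, 0, 0], "roll": 0},
  {"translation": [0, 0, -0.03], "roll": 0},
  {"translation": [0, 0, -0.06], "roll": 0},
], grip=0.0854)

```text
time_s: 4.9
position: [0.6587, 0.12, 0.2097]
tool_rot: [-2.188, -2.252, 0.004]
wrist_force: [0.4, -0.7, 0.5]
finger_gap: 0.0852
finger_force: 0.0
```

>>> drive_tool([
  {"translation": [0, -0.05, -0.01], "roll": 0},
  {"translation": [0, -0.1, -0.01], "roll": 0},
  {"translation": [0, -0.105, -0.01], "roll": 0},
  {"translation": [0, -0.105, -0.01], "roll": 0},
  {"translation": [0, -0.105, -0.01], "roll": 0},
])

```text
time_s: 5.4
position: [0.556, 0.1173, 0.2216]
tool_rot: [2.188, 2.252, 0.003]
wrist_force: [-1.2, 0.5, 0.6]
finger_gap: 0.0852
finger_force: 0.0
```

```bash
python3 -c "
from h import *
s=arm.get_state(); print(s['position'],s['tool_rot'],s['finger_gap'])
im=capture('wrist'); cv2.imwrite('pics/w3.png',im[:,:,::-1]); tool_delta([.553,.1165,.15])"
```

```text
[0.55596478 0.11731419 0.22164036] [2.18797994 2.25227123 0.00293889] 0.08521585048975991
pos [0.5564 0.1173 0.2217] M [[-0.029, 1.0, 0.002], [1.0, 0.029, 0.0], [0.0, 0.002, -1.0]] delta tool [-0.0007 -0.0035  0.0716]
```

View pics/w3.png

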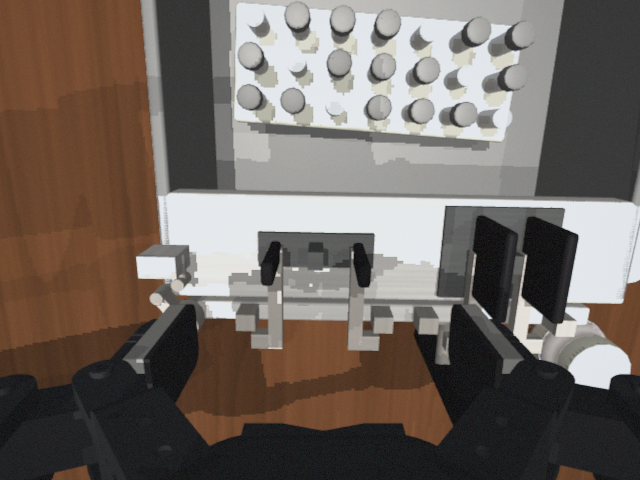

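The wide tabs now stand close together at u 493 and 550, both in. The slim tops are at about (267,277) and (364,277), so the tool needs about -3.5 mm in y. Descending on the slim catch.

>>> drive_tool([
  {"translation": [-0.001, -0.004, 0.02], "roll": 0},
  {"translation": [-0.001, -0.004, 0.05], "roll": 0},
  {"translation": [-0.001, -0.004, 0.07], "roll": 0},
  {"translation": [-0.001, -0.004, 0.071], "roll": 0},
  {"translation": [-0.001, -0.004, 0.071], "roll": 0},
])

```text
time_s: 5.95
position: [0.5517, 0.116, 0.1498]
tool_rot: [-2.189, -2.253, 0.001]
wrist_force: [-0.9, 0.5, 0.3]
finger_gap: 0.0856
finger_force: 0.0
```

>>> drive_tool([
  {"translation": [0, 0, 0], "roll": 0},
  {"translation": [0, 0, 0], "roll": 0},
  {"translation": [0, 0, 0], "roll": 0},
  {"translation": [0, 0, 0], "roll": 0},
  {"translation": [0, 0, 0], "roll": 0},
], grip=0.03)

```text
time_s: 6.45
position: [0.5521, 0.1164, 0.1532]
tool_rot: [2.188, 2.252, 0.005]
wrist_force: [-2.7, -0.7, 9.8]
finger_gap: 0.0319
finger_force: 36.5
```

>>> drive_tool([
  {"translation": [0, 0, 0], "roll": 0},
  {"translation": [0, 0, 0], "roll": 0},
  {"translation": [0, 0, 0], "roll": 0},
  {"translation": [0, 0, 0], "roll": 0},
])

```text
time_s: 6.85
position: [0.552, 0.1164, 0.1532]
tool_rot: [2.188, 2.252, 0.005]
wrist_force: [-2.7, -0.2, 9.1]
finger_gap: 0.0316
finger_force: 36.5
```

>>> drive_tool([
  {"translation": [0, 0, 0], "roll": 0},
  {"translation": [0, 0, 0], "roll": 0},
  {"translation": [0, 0, 0], "roll": 0},
  {"translation": [0, 0, -0.045], "roll": 0},
  {"translation": [0, 0, -0.09], "roll": 0},
], grip=0.0854)

```text
time_s: 7.35
position: [0.5489, 0.1157, 0.2385]
tool_rot: [-2.187, -2.251, 0.007]
wrist_force: [1.0, 0.2, 0.4]
finger_gap: 0.0855
finger_force: 0.0
```

>>> drive_tool([
  {"translation": [-0.088, 0.083, 0], "roll": 0},
  {"translation": [-0.088, 0.083, 0], "roll": 0},
  {"translation": [-0.088, 0.083, 0], "roll": 0},
  {"translation": [-0.088, 0.083, 0], "roll": 0},
  {"translation": [-0.088, 0.083, 0], "roll": 0},
])

```text
time_s: 7.85
position: [0.6357, 0.0303, 0.2392]
tool_rot: [-2.189, -2.251, 0.001]
wrist_force: [0.6, -0.3, 0.1]
finger_gap: 0.0851
finger_force: 0.0
```

```bash
python3 -c "
from h import *
s=arm.get_state(); print(s['position'],s['tool_rot'],s['finger_gap'])
im=capture('wrist'); cv2.imwrite('pics/w4.png',im[:,:,::-1]); tool_delta([.6385,.031,.16])"
```

```text
[0.63569755 0.03033908 0.23916198] [-2.18920305e+00 -2.25091440e+00  1.43941336e-03] 0.08514322775411558
pos [0.6353 0.0309 0.2393] M [[-0.029, 1.0, -0.002], [1.0, 0.029, 0.001], [0.001, -0.002, -1.0]] delta tool [-0.0001  0.0033  0.0793]
```

View pics/w4.png

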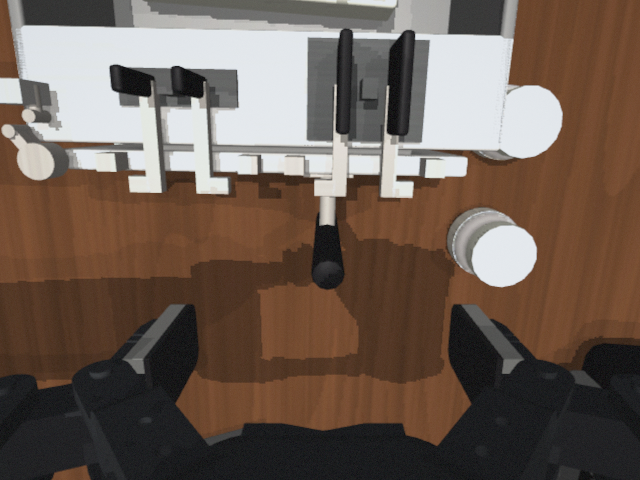

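Both catches are squeezed home, and the handle top at (328,273) agrees with (0.6385, 0.031). Descending onto the handle.

>>> drive_tool([
  {"translation": [0, 0.003, 0.03], "roll": 0},
  {"translation": [0, 0.003, 0.06], "roll": 0},
  {"translation": [0, 0.003, 0.08], "roll": 0},
  {"translation": [0, 0.003, 0.08], "roll": 0},
  {"translation": [0, 0.003, 0.08], "roll": 0},
])

```text
time_s: 8.4
position: [0.6383, 0.0315, 0.16]
tool_rot: [-2.187, -2.254, 0.001]
wrist_force: [1.1, 0.9, 0.6]
finger_gap: 0.0856
finger_force: 0.0
```

>>> drive_tool([
  {"translation": [0, 0, 0], "roll": 0},
  {"translation": [0, 0, 0], "roll": 0},
  {"translation": [0, 0, 0], "roll": 0},
  {"translation": [0, 0, 0], "roll": 0},
  {"translation": [0, 0, 0], "roll": 0},
], grip=0.005, newtons=60)

```text
time_s: 8.9
position: [0.6379, 0.0308, 0.1607]
tool_rot: [-2.188, -2.251, 0.003]
wrist_force: [-5.6, 1.7, 4.4]
finger_gap: 0.0146
finger_force: 58.4
```

Run:
```python
from h import *
s=arm.get_state(); print(s['position'],s['finger_gap'],s['finger_force'],s['wrist_force'],s['joints'].round(2) if hasattr(s['joints'],'round') else s['joints'])
M=R.from_rotvec(s['tool_rot']).as_matrix()
d=np.array([.9997,.025,0]);n=np.array([.025,-.9997,0])
p=np.array(s['position']); hinge=p-.16*d-.046*n; print('hinge',hinge)
r=p-hinge
for a in range(0,90,6):
    q=hinge+R.from_euler('z',-a,degrees=True).apply(r); print(a,(M.T@(q-p)).round(4),q.round(3))
```

```text
[0.63793999 0.03077352 0.16070918] 0.014576905387447683 58.43099892139435 [-5.5618073   1.70621073  4.38951104] [ 0.01  0.26  1.77  0.    1.11 -0.02]
hinge [0.47683799 0.07275972 0.16070918]
0 [0. 0. 0.] [0.638 0.031 0.161]
6 [-0.0165 -0.0057  0.    ] [0.633 0.014 0.161]
12 [-0.0322 -0.0132  0.    ] [ 0.626 -0.002  0.161]
18 [-0.0471 -0.0222  0.    ] [ 0.617 -0.017  0.161]
24 [-0.061  -0.0328  0.0001] [ 0.607 -0.031  0.161]
30 [-0.0737 -0.0447  0.0001] [ 0.595 -0.044  0.161]
36 [-0.0851 -0.0579  0.0001] [ 0.582 -0.056  0.161]
42 [-0.095  -0.0722  0.0001] [ 0.568 -0.066  0.161]
48 [-0.1034 -0.0875  0.0002] [ 0.553 -0.075  0.161]
54 [-0.1101 -0.1036  0.0002] [ 0.538 -0.082  0.161]
60 [-0.1151 -0.1202  0.0003] [ 0.521 -0.088  0.161]
66 [-0.1184 -0.1374  0.0003] [ 0.504 -0.091  0.161]
72 [-0.1198 -0.1547  0.0004] [ 0.487 -0.093  0.161]
78 [-0.1195 -0.1722  0.0004] [ 0.469 -0.094  0.161]
84 [-0.1173 -0.1894  0.0005] [ 0.452 -0.092  0.161]
```

>>> drive_tool([
  {"translation": [-0.011, -0.0036, 0], "roll": 4},
  {"translation": [-0.0218, -0.008, 0], "roll": 8},
  {"translation": [-0.0322, -0.0132, 0], "roll": 12},
  {"translation": [-0.0422, -0.019, 0], "roll": 16},
  {"translation": [-0.0519, -0.0255, 0], "roll": 20},
])

```text
time_s: 9.4
position: [0.6137, -0.0211, 0.1607]
tool_rot: [-2.547, -1.833, 0.001]
wrist_force: [-6.6, 5.6, 6.2]
finger_gap: 0.0144
finger_force: 59.1
```

Run:
```python
from h import *
s=arm.get_state(); h=np.array([.47684,.07276]); p=np.array(s['position']); r=p[:2]-h
print(s['wrist_force'],np.hypot(*r),'gate deg',-np.degrees(np.arctan2(r[1],r[0]))-14.7,s['finger_gap'])
```

```text
[-6.60859694  5.63370434  6.23990051] 0.16598071629677813 gate deg 19.750073904784596 0.014413242431556736
```

The arc is tracking the gate well, with a radius of 166 mm and an angle of about 20°. Continuing.

>>> drive_tool([
  {"translation": [-0.011, -0.0036, 0], "roll": 4},
  {"translation": [-0.0218, -0.008, 0], "roll": 8},
  {"translation": [-0.0322, -0.0132, 0], "roll": 12},
  {"translation": [-0.0422, -0.019, 0], "roll": 16},
  {"translation": [-0.0519, -0.0255, 0], "roll": 20},
])

```text
time_s: 9.9
position: [0.5738, -0.0615, 0.1607]
tool_rot: [-2.826, -1.363, -0.001]
wrist_force: [-3.5, 8.0, 5.3]
finger_gap: 0.0142
finger_force: 58.8
```

>>> drive_tool([
  {"translation": [-0.011, -0.0036, 0], "roll": 4},
  {"translation": [-0.0218, -0.008, 0], "roll": 8},
  {"translation": [-0.0322, -0.0132, 0], "roll": 12},
  {"translation": [-0.0422, -0.019, 0], "roll": 16},
  {"translation": [-0.0519, -0.0255, 0], "roll": 20},
])

```text
time_s: 10.4
position: [0.5218, -0.0861, 0.1607]
tool_rot: [-3.02, -0.851, -0.001]
wrist_force: [-1.1, 8.7, 5.9]
finger_gap: 0.0147
finger_force: 58.9
```

Run:
```python
from h import *
s=arm.get_state(); h=np.array([.47684,.07276]); p=np.array(s['position']); r=p[:2]-h
print(s['wrist_force'],np.hypot(*r),'gate deg',-np.degrees(np.arctan2(r[1],r[0]))-14.7,s['finger_gap'],s['joints'])
```

```text
[-1.09927774  8.69946986  5.86345097] 0.16511683039975342 gate deg 59.491497455374514 0.014655804628080618 [-0.21313994  0.06199615  2.00629114  0.0045313   1.07449366  0.80616966]
```

>>> drive_tool([
  {"translation": [-0.011, -0.0036, 0], "roll": 4},
  {"translation": [-0.0218, -0.008, 0], "roll": 8},
  {"translation": [-0.0322, -0.0132, 0], "roll": 12},
  {"translation": [-0.0422, -0.019, 0], "roll": 16},
  {"translation": [-0.0519, -0.0255, 0], "roll": 20},
])

```text
time_s: 10.9
position: [0.4651, -0.0917, 0.1607]
tool_rot: [-3.122, -0.314, -0.003]
wrist_force: [1.4, 9.8, 2.7]
finger_gap: 0.0144
finger_force: 58.7
```

>>> drive_tool([
  {"translation": [-0.011, -0.0036, 0], "roll": 4},
  {"translation": [-0.0218, -0.008, 0], "roll": 8},
  {"translation": [-0.0218, -0.008, 0], "roll": 8},
  {"translation": [-0.0218, -0.008, 0], "roll": 8},
  {"translation": [-0.0218, -0.008, 0], "roll": 8},
])

```text
time_s: 11.4
position: [0.4428, -0.0885, 0.1607]
tool_rot: [-3.137, -0.1, -0.004]
wrist_force: [2.0, 7.8, 1.9]
finger_gap: 0.0147
finger_force: 58.6
```

>>> drive_tool([
  {"translation": [0, 0, 0], "roll": 0},
  {"translation": [0, 0, 0], "roll": 0},
  {"translation": [0, 0, 0], "roll": 0},
  {"translation": [0, 0, 0], "roll": 0},
  {"translation": [0, 0, 0], "roll": 0},
])

```text
time_s: 11.9
position: [0.4429, -0.0885, 0.1607]
tool_rot: [-3.137, -0.1, -0.004]
wrist_force: [1.9, 7.4, 2.4]
finger_gap: 0.0147
finger_force: 58.6
```

Run:
```python
from h import *
s=arm.get_state(); h=np.array([.47684,.07276]); p=np.array(s['position']); r=p[:2]-h
print(s['wrist_force'],np.hypot(*r),'gate deg',-np.degrees(np.arctan2(r[1],r[0]))-14.7,s['finger_gap'],s['joints'],np.abs(s['joint_velocities']).max())
a=capture('scene')[160:360,200:480]; b=capture('side')[170:370,200:400]
cv2.imwrite('pics/end.png',cv2.resize(np.hstack([a,b])[:,:,::-1],None,fx=1.66,fy=1.66))
```

```text
[1.85965348 7.37687157 2.4374385 ] 0.16480001776047226 gate deg 87.18673193999246 0.014670081341873404 [-0.25529323 -0.09228934  2.1580703   0.00449238  1.07430868  1.24965617] 0.0010762219390328862
```

View pics/end.png

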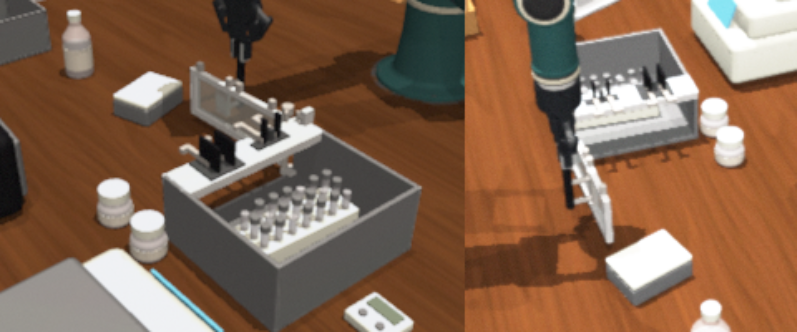

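The pictures show the gate standing square to the doorway, held by the gripper. All the catches are in and the bystanders haven't moved. The arm is at rest, so I'm handing in.

```bash
python3 -c "
from rig import ticket
print(ticket.sign_off())"
```

```text
the job is handed in; nothing more can be done
None
```

I squeezed the wide catch and then the slim catch fully in, swung the gate to about 87°, and handed the job in with the gripper still holding it; no verdict came back, but the last pictures showed nothing else moved.

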